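# Set up a laser beam line on quick-release stations

### The job

Set up the beam line: with its clamp lever open, set the brass laser module down in the pocket of the grey mount, and only then swing the lever fully shut over it. Dock every optic carrier that is on the table on the rail, the lens at the station nearest the laser mount, the iris at the middle one and the screen at the farthest (a missing one leaves its station empty): lower its keyholes over the screw heads and slide it along the rail until it is locked fully home. Leave the other things on the bench where they are.

Things in the scene. Friction and masses are not known exactly. Their poses are not given: they have to be found in the camera images.
- rail: fixed aluminium bar 90 mm (x) x 400 mm (y, along the beam) x 15 mm high on the table; origin under its centre, z up. Its +y end points to the laser mount. On it stand three pairs of shoulder screws (the stations). Carriers may be set on it either way round.
- mount: fixed grey laser mount beyond the +y end of the rail, 80 mm (x) x 120 mm (y, from -55 to +65 mm), top face 30 mm above the table; origin on the table under the middle of its pocket. The pocket is open at the top, 30 mm (x) x 44 mm (y), 12 mm deep.
- pocket (a point): centre of the pocket's floor, 18 mm above the table, axes as the mount's
- clamp (a joint): angle of the mount's clamp lever, an arm 14 mm wide, 6 mm thick, turning level about an upright pivot, underside 50 mm above the table. 0 = shut, at its stop: it points along the mount's -y across the pocket, 2 mm above a seated module. It opens clockwise seen from above, to 1.8 rad; at 1.57 it points along the mount's -x. Light friction (under 1 N at the knob) keeps it where it is left.
- clamp_hinge (a point): on the clamp's pivot axis, 45 mm from the pocket centre along the mount's +y, 50 mm above the table, axes as the mount's
- clamp_knob (a point): middle of the upright round black knob at the end of the clamp arm, 70 mm from the pivot axis; knob 14 mm in diameter, 16 mm high, from 56 to 72 mm above the table
- module: loose laser module, a brass block 26 mm (x) x 40 mm (y) x 30 mm high, about 90 g, with a black label on top; origin at the centre of its underside. Seated, its underside is on the pocket floor and 18 mm of it stand above the mount; it fits either way round.
- lens: lens carrier, may be absent, 160 g. Foot: black plate 72 (x) x 68 (y) x 5 mm; origin at the centre of its underside, z up. Keyholes along x at y = +-22 mm, see its lock point. Above it a 12 x 20 mm stem. On the stem an upright round black lens holder, a disc 44 mm in diameter, 14 mm thick along x, centred over the origin at height 50 mm, top at 72 mm.
- iris: iris carrier, may be absent, 160 g. Foot: black plate 72 (x) x 68 (y) x 5 mm; origin at the centre of its underside, z up. Keyholes along x at y = +-22 mm, see its lock point. Above it a 12 x 20 mm stem. On the stem an upright aluminium block 44 (y) x 44 mm (z), 14 mm thick along x, with a small dark aperture, centred over the origin at height 50 mm, top at 72 mm.
- screen: screen carrier, may be absent, 160 g. Foot: black plate 72 (x) x 68 (y) x 5 mm; origin at the centre of its underside, z up. Keyholes along x at y = +-22 mm, see its lock point. Above it a 12 x 20 mm stem. On the stem an upright white board 80 mm (y) x 60 mm (z), 10 mm thick along x, centred over the origin, from 32 to 92 mm high.
- station1 (a point): station nearest the laser mount: point on the rail's top face (15 mm above the table) midway between its two screws, axes as the rail's. Screws at x = -22 and +22 mm across the rail: shank 6 mm thick, head 12 mm in diameter and 3 mm thick, its top 10 mm above the rail, its underside 7 mm. Stations are 125 mm apart.
- station2 (a point): station in the middle: point on the rail's top face (15 mm above the table) midway between its two screws, axes as the rail's. Screws at x = -22 and +22 mm across the rail: shank 6 mm thick, head 12 mm in diameter and 3 mm thick, its top 10 mm above the rail, its underside 7 mm. Stations are 125 mm apart.
- station3 (a point): station farthest from the laser mount: point on the rail's top face (15 mm above the table) midway between its two screws, axes as the rail's. Screws at x = -22 and +22 mm across the rail: shank 6 mm thick, head 12 mm in diameter and 3 mm thick, its top 10 mm above the rail, its underside 7 mm. Stations are 125 mm apart.
- lens_lock (a point): lens carrier's plate underside at x = +9 mm, midway between its two slot ends, where the screw axes lie when it is home. Each keyhole: 16 x 16 mm opening centred at x = -9 mm, then an 8.5 mm slot towards +x. Turned along the rail either way round, it is lowered with the openings over the screw heads, then slid 18 mm along its own -x to the stop.
- iris_lock (a point): iris carrier's plate underside at x = +9 mm, midway between its two slot ends, where the screw axes lie when it is home. Each keyhole: 16 x 16 mm opening centred at x = -9 mm, then an 8.5 mm slot towards +x. Turned along the rail either way round, it is lowered with the openings over the screw heads, then slid 18 mm along its own -x to the stop.
- screen_lock (a point): screen carrier's plate underside at x = +9 mm, midway between its two slot ends, where the screw axes lie when it is home. Each keyhole: 16 x 16 mm opening centred at x = -9 mm, then an 8.5 mm slot towards +x. Turned along the rail either way round, it is lowered with the openings over the screw heads, then slid 18 mm along its own -x to the stop.
- post_holder: bystander: black round post holder, 40 mm foot, 50 mm high, standing
- hex_driver: bystander: screwdriver lying on the table
- steel_post: bystander: steel post 25 mm in diameter, 75 mm high, standing
- spanner: bystander: spanner lying on the table
- lens_box: bystander: white box 70 x 70 x 32 mm
- screw_jar: bystander: glass jar 52 mm in diameter, 60 mm high, aluminium lid
- lens_tube: bystander: black tube 30 mm in diameter, 70 mm long, lying
Mind the look-alikes: they are no part of the job. Several things have the shape of the module; the one meant has the colours described above. What is shaped like the screen but purple is not meant.

How it is judged (in metres and radians):
On the way, in this order (a step that is already met when the one before it is completed fails the run):
1. the laser module sits in the pocket while the clamp is open (horizontal distance between module and pocket below 0.004 m and z of module in the frame of pocket below 0.003 m and angle between the y axis of module and the y axis of pocket, either way round below 0.15 rad and angle between module's own z axis and vertical below 0.06 rad and value of joint clamp above 1 rad), for 0.2 s.
2. the clamp is shut over the seated module (horizontal distance between module and pocket below 0.004 m and z of module in the frame of pocket below 0.003 m and angle between the y axis of module and the y axis of pocket, either way round below 0.15 rad and angle between module's own z axis and vertical below 0.06 rad and value of joint clamp below 0.1 rad), for 0.2 s.
At the end, for the whole second after the job is handed in: Module on the pocket floor (4 mm sideways, 3 mm in height, 0.15 rad), clamp within 0.1 rad of shut; each carrier present flat (0.06 rad) on its own station, lock point within 4 mm of the station point, slots along the rail within 0.1 rad, either way round; all at rest (all of step 2 and linear speed of each of module, lens, iris, screen below 0.02 m/s and distance between lens_lock and station1 below 0.004 m and angle between the x axis of lens and the y axis of station1, either way round below 0.1 rad and angle between each of lens, iris, screen's own z axis and vertical below 0.06 rad and distance between iris_lock and station2 below 0.004 m and angle between the x axis of iris and the y axis of station2, either way round below 0.1 rad and distance between screen_lock and station3 below 0.004 m and angle between the x axis of screen and the y axis of station3, either way round below 0.1 rad); the robot touches nothing.
It fails at once if another thing on the bench is moved more than 40 mm (distance of any of post_holder, hex_driver, steel_post, spanner, lens_box, screw_jar, lens_tube from where it was at the start of the episode above 0.04 m).
Of lens, iris, screen only 2 to 3 are there at a start; the rules pass over those that are not, and their reading is None.
At some moment in a run one of module, lens, iris, screen may be knocked a few centimetres aside while the robot is not near it.
It also fails if it takes over 208 s, if anything falls off the work surface, if the arm or the gripper's body presses on something with over 40 N, if the wrist force passes 120 N, or if a joint passes its speed limit or range.

### The arm

A 6-joint arm with a two-finger parallel gripper is mounted at the origin on the work surface. World frame = base frame: x ahead of the robot, y to its left, z up, the work surface at z = 0. Lengths are in mm, angles in rad, forces in N, time in s.
With the tool pointing down it reaches from about 350 to 975 mm from the base axis. Payload 7.1 kg.
Tool frame: the origin (TCP) lies between the finger pads; the fingertips stand 17 mm ahead of it and the grasp point (between the pads) lies 2 mm behind it (tip_reach is the y of the fingertips in the tool frame, in mm); y points along the fingers, x is the direction in which the jaws open and shut, and the axes are right-handed (so a half turn about y gives the same grasp; the last joint's range is limited). The gripper opens to 88 mm and grips with 3 to 60 N. Pads are 20 mm wide; open, the fingers measure 115 mm over their backs; the gripper's body (75 mm by 178 mm) begins 61 mm behind the grasp point.
Start: joints at [-1.247, 0.423, 1.63, -0, 1.089, -0.019], TCP at [210.095, -588.613, 239.675] pointing down, gripper open.
Joint ranges: [-3, 3], [-0.9, 2.11], [0.09, 2.58], [-1.31, 4.45], [0.11, 2.69], [-2.54, 2.54]. Speed limits (rad/s): [2.39, 2.39, 3.01, 3.14, 3.14, 3.14].

### API

Orientations are given as a rotation vector (axis times angle).
In Python, from workcell import get_obs, get_image, camera_model, close_job, silhouettes, tip_of, tip_reach gives the robot as it stands. The module is installed in compiled form; this text tells all that it offers.
- The arm moves only by the tool arm_command, never from a script. Its argument "targets" is a list of rows, each a list of 4 numbers: the shift along the tool's x, y, z in mm, then the turn about the tool's y in rad. A call has 1 to 20 rows; each row shifts and turns the commanded pose from where the row before left it, along the tool's axes as they then stand; what a row does not reach is not made up. A row lasts 1/12 s, in which the tool goes at most 41.7 mm and 7.16 degrees, less where a joint would pass 70% of its speed; a pose out of reach is approached as far as the arm can. A call is refused whole if a number of a shift passes 41.7 or a number of a turn 0.125, either way. A call with a gripper value outside its range is refused whole. "gripper" is the opening in per cent of the stroke, from 0 (shut) to 100 (fully open), set as the call begins (left out, the last holds). The fingers move at their own pace and stop on an object; the grip force is fixed at half the most. Time passes only in rows, so rows that do not move let the fingers close. It gives the time, the measured TCP pose, the force and the opening at its end, in the units of the state.
- get_obs(): the state, without advancing time (a new reading comes with each control period).
- get_image(name): name is "scene" or "top" or "wrist"; returns the picture (400x640x3 uint8, blue, green, red); there is no depth.
- camera_model(name): a dict with "mtx" (3x3 intrinsics, pixels), "dist" ([k1, k2, p1, p2, k3] as OpenCV has them; the pictures are not rectified), "position" and "orientation" of the camera in the world. Camera axes: x right, y up, looking along -z (the intrinsics and any distortion apply to the point x, -y, -z); pixel columns grow to the right and rows downward; lengths in mm; the calibration is good to about 2 mm. A picture is of the moment at which its call begins: read the wrist's pose just before it. camera_model takes no time and is no camera call; for the wrist camera it gives the pose at the moment of the call.
- close_job(): hands the job in, once; it reports no verdict.
Trained networks look in the newest picture that a camera, given by its name, has taken for a name from the list of things; names that differ only in an ending like _2 or _b are one class to them, and where a whole thing is asked for, a point or a joint stands for the part that bears it (a point fixed in the world has none). Each returns a list of dicts, best first, with "conf" (0 to 1); they miss things now and then, are a little off and sometimes report something else, mostly with a low value. They report only what shows in the picture. A call takes as long as a camera call. They do not tell look-alikes from the thing itself.
- silhouettes(camera, thing): "pixels" (400x640 bool, what is visible of it) and "at" ([column, row] in pixels, amid what is visible of it).
- tip_of(camera, thing): "at" ([column, row] in pixels: a listed point, or the origin of a listed thing).
The state is a dict: "t": time; "qpos": joint angles; "qvel": joint speeds; "joint_torque": joint torques, N m; "ee_pos": TCP position; "orientation": TCP orientation; "ft_force": force on the tool from outside, world axes, zero at the start; "moment": the same for the moment, N m; "width": finger opening in mm.
Only numpy, scipy, OpenCV 4.12 (cv2) and the standard library are available. Lean on these libraries where they do the work, as an engineer would, in place of code of your own. Each camera call takes 0.05 s, during which the arm holds its last target. There are 200 camera calls.

## Working session

There is one attempt and no reset: what is moved stays moved. The work goes in short steps, Python scripts to look and compute and a tool call to move; the robot and the scene stay as the last step left them, time stands still between calls to the robot, and variables do not carry over. Pictures are saved under pics/ and viewed, about 12 in all and at most 16, crops included, and the job is handed in when it is done.

Besides the shell and the picture viewer there is one more tool, called after "Call:" as a command line: name --pt "numbers of a row" for each row, then --argument value for the rest. arm_command: Moves the arm, as the interface text tells. Its arguments: {"type":"object","properties":{"targets":{"type":"array","items":{"type":"array","items":{"type":"number"}}},"gripper":{"type":"number"}},"required":["targets"]}

```bash
mkdir -p pics; cat > h.py <<'E'
import numpy as np, cv2
from scipy.spatial.transform import Rotation as R
from workcell import *
def cam(n):
    m=camera_model(n); o=np.array(m["orientation"],float)
    Rm=o if o.shape==(3,3) else R.from_rotvec(o).as_matrix()
    return np.array(m["mtx"],float),np.array(m["dist"],float),np.array(m["position"],float),Rm
def w2p(n,P,c=None):
    K,d,p,Rm=c or cam(n); P=np.atleast_2d(np.array(P,float))
    q=((P-p)@Rm)*[1,-1,-1]
    return cv2.projectPoints(q,np.zeros(3),np.zeros(3),K,d)[0].reshape(-1,2)
def p2w(n,px,z,c=None):
    K,d,p,Rm=c or cam(n); px=np.array(px,float).reshape(-1,1,2)
    u=cv2.undistortPoints(px,K,d).reshape(-1,2)
    r=np.c_[u[:,0],-u[:,1],-np.ones(len(u))]@Rm.T
    return p+r*((z-p[2])/r[:,2])[:,None]
E
python3 - <<'E'
from h import *
o=get_obs(); print(o)
for n in("scene","top","wrist"):
    m=camera_model(n); print(n,m)
for n in("scene","top"):
    cv2.imwrite(f"pics/{n}0.png",get_image(n))
E
```

```text
{'t': 0.0, 'qpos': array([-1.24701035e+00,  4.23832596e-01,  1.63065463e+00, -1.40096541e-05,
        1.08859060e+00, -1.89934729e-02]), 'qvel': array([-0.00030831, -0.00027616, -0.00075563,  0.00048024,  0.00107496,
       -0.00079887]), 'joint_torque': array([-1.24852464e-03, -5.44625473e+01, -2.73661995e+01,  6.43745530e-02,
        2.27085646e-02, -1.38484252e-04]), 'ee_pos': array([ 209.92887444, -588.14823878,  238.92071628]), 'orientation': array([-1.35119941,  0.95395952, -0.9519668 ]), 'ft_force': array([ 0.32490049, -0.02757371, -0.65026072]), 'moment': array([ 0.01101122,  0.04905674, -0.03492721]), 'width': 87.74405663088163}
scene {'mtx': array([[417.54693989,   0.        , 314.93470627],
       [  0.        , 417.54693989, 198.3873479 ],
       [  0.        ,   0.        ,   1.        ]]), 'dist': array([0.01158549, 0.        , 0.        , 0.        , 0.        ]), 'position': array([852.84560691, 497.79268325, 836.99480446]), 'orientation': array([0.22674784, 0.76093687, 2.47254859])}
top {'mtx': array([[434.01430642,   0.        , 317.68397049],
       [  0.        , 434.01430642, 201.42434236],
       [  0.        ,   0.        ,   1.        ]]), 'dist': array([-0.07109351,  0.        ,  0.        ,  0.        ,  0.        ]), 'position': array([ 393.63779099,   44.72213552, 1149.011096  ]), 'orientation': array([ 0.13574824, -0.13966333, -1.57501578])}
wrist {'mtx': array([[343.68873304,   0.        , 319.11732722],
       [  0.        , 343.68873304, 200.73678897],
       [  0.        ,   0.        ,   1.        ]]), 'dist': array([-0.02077539,  0.        ,  0.        ,  0.        ,  0.        ]), 'position': array([ 289.47846067, -559.30829871,  384.74535452]), 'orientation': array([-0.2654449 ,  0.18972864, -1.21788376])}
```

View pics/top0.png

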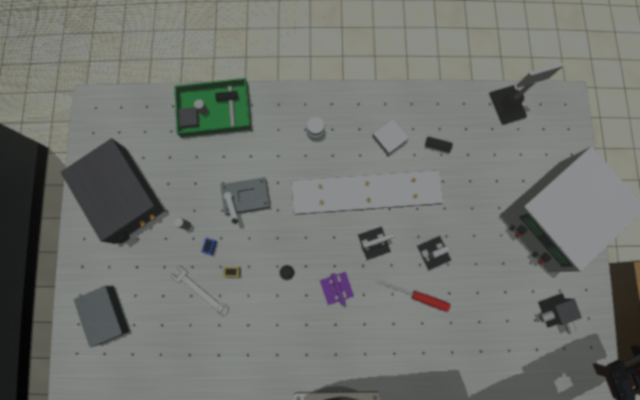

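View pics/scene0.png

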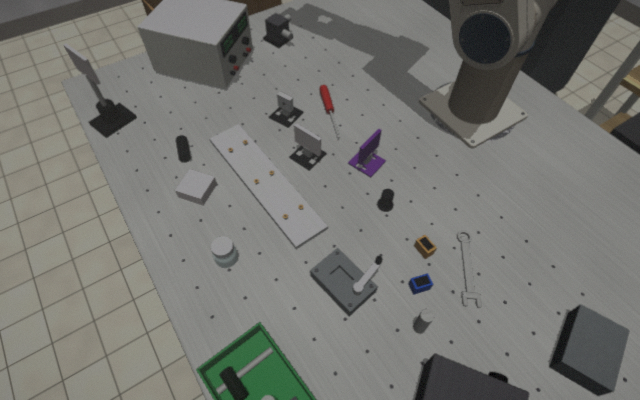

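```bash
python3 - <<'E'
from h import *
c=cam("top")
Z=dict(station1=15,station2=15,station3=15,pocket=18,clamp_hinge=50,clamp_knob=64,module=0,lens=0,iris=0,screen=0,rail=0,mount=0,lens_lock=0,iris_lock=0,screen_lock=0)
for n,z in Z.items():
    for r in tip_of("top",n)[:4]:
        print(n,round(r["conf"],2),np.round(r["at"],1),np.round(p2w("top",r["at"],z,c)[0],1))
E
```

```text
station1 0.97 [409.9 188.3] [ 627.9 -206.2   15. ]
station1 0.94 [321.5 194.7] [612.4  30.7  15. ]
station1 0.81 [366.8 195.8] [608.4 -89.9  15. ]
station2 0.97 [409.9 188.3] [ 627.9 -206.2   15. ]
station2 0.94 [321.5 194.7] [612.4  30.7  15. ]
station2 0.81 [366.8 195.8] [608.4 -89.9  15. ]
station3 0.97 [409.9 188.3] [ 627.9 -206.2   15. ]
station3 0.94 [321.5 194.7] [612.4  30.7  15. ]
station3 0.81 [366.8 195.8] [608.4 -89.9  15. ]
pocket 0.77 [246.7 193.7] [616.2 229.6  18. ]
clamp_hinge 0.78 [230.7 194.5] [608.2 265.8  50. ]
clamp_knob 0.76 [234.4 221.5] [536.  251.8  64. ]
clamp_knob 0.44 [322.1 192.4] [608.9  29.7  64. ]
module 0.72 [230.7 274.1] [405.3 270.8   0. ]
module 0.62 [209.3 246.9] [476.9 329.5   0. ]
iris 0.92 [433.2 255.7] [ 448.5 -263.6    0. ]
iris 0.54 [313.9 133.9] [787.   49.8   0. ]
iris 0.45 [190.6 225.5] [534.4 381.9   0. ]
iris 0.29 [319.  194.5] [615.9  37.2   0. ]
screen 0.88 [336.8 291.6] [358.3  -6.7   0. ]
screen 0.41 [247.3 193.6] [620.1 230.9   0. ]
rail 0.69 [364.7 192.3] [620.9 -86.3   0. ]
mount 0.82 [247.4 198.9] [605.5 230.3   0. ]
mount 0.48 [183.5 224. ] [538.6 401.3   0. ]
iris_lock 0.71 [436.2 256.8] [ 445.4 -271.5    0. ]
screen_lock 0.78 [374.6 248.2] [ 470.1 -108.4    0. ]
screen_lock 0.61 [333.2 289.6] [363.6   2.6   0. ]
```

The top view shows the rail (x≈295–440, row≈192), the mount at (247,195), and the open lever with its knob at (235,221). There are two black-foot carriers, at (375,242) and (433,252).

Candidates:
- **Module:** brass (232,272) or blue (209,247). Brass fits the description.
- **Screen:** (375,242) or purple (337,289). The white board, not the purple one.
- **Lens:** possibly the black thing at (560,310).

I'll confirm these with enlarged crops.

```bash
python3 - <<'E'
from h import *
t=cv2.imread("pics/top0.png"); s=cv2.imread("pics/scene0.png")
def cr(i,x,y,w=80,h=56): return cv2.resize(i[y:y+h,x:x+w],(400,280),interpolation=cv2.INTER_CUBIC)
a=np.vstack([np.hstack([cr(t,190,228),cr(t,520,280)]),np.hstack([cr(s,250,85,100,70),cr(s,240,0)])])
cv2.imwrite("pics/crop1.png",a)
c=cam("top")
print(p2w("top",[[232,272],[209,247],[375,242],[433,252],[560,310],[510,104]],0,c).round())
for n in("lens","screen","module","iris"):
    for r in silhouettes("top",n)[:4]: print(n,round(r["conf"],2),np.round(r["at"]),r["pixels"].sum())
E
```

```text
[[ 411.  267.    0.]
 [ 477.  330.    0.]
 [ 486. -110.    0.]
 [ 458. -264.    0.]
 [ 300. -598.    0.]
 [ 875. -511.    0.]]
screen 0.91 [374. 240.] 637
screen 0.61 [336. 290.] 736
module 0.76 [208. 245.] 170
module 0.69 [230. 274.] 174
iris 0.72 [433. 252.] 607
iris 0.38 [314. 130.] 384
```

View pics/crop1.png

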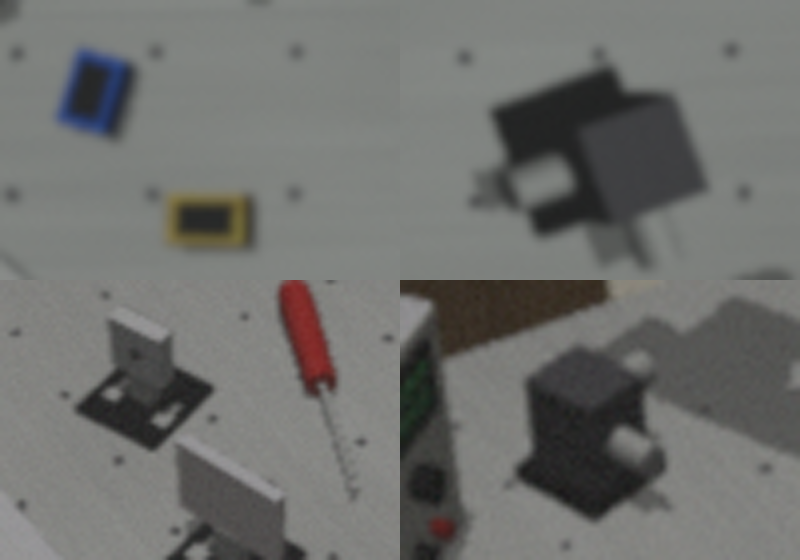

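Lens absent: the thing at (560,310) is a positioning stage with knobs. That leaves the iris (small block with an aperture) at (433,252), the white screen at (375,242), and the brass module at (230,273); the blue and purple ones are decoys. Next I'll get the geometry.

```bash
cat >> h.py <<'E'
def tool():
    o=get_obs(); return np.array(o["ee_pos"]),R.from_rotvec(o["orientation"]).as_matrix(),o
def plan(x,y,z,jaw=None):
    "shift in tool axes, then turn about tool y so jaws lie along world angle jaw (mod pi)"
    p,M,o=tool(); d=M.T@(np.array([x,y,z])-p)
    a=np.arctan2(M[1,0],M[0,0]); s=f"shift {d.round(1)} |{np.linalg.norm(d):.0f}|"
    if jaw is not None:
        t=-((jaw-a+np.pi/2)%np.pi-np.pi/2)   # tool y is down
        s+=f" turn {t:.3f} (q6 {o['qpos'][5]:.2f})"
    print(s)
E
python3 - <<'E'
from h import *
p,M,o=tool(); print("tool axes cols\n",M.round(3)); 
K,d,cp,Rm=cam("wrist"); print("cam in tool",(M.T@(cp-p)).round(1),"look in tool",(M.T@-Rm[:,2]).round(3))
print("cam img right in tool",(M.T@Rm[:,0]).round(3))
t=cv2.imread("pics/top0.png"); h=cv2.cvtColor(t,cv2.COLOR_BGR2HSV)
m=cv2.inRange(h,(15,90,60),(35,255,255)); n,l,s,ce=cv2.connectedComponentsWithStats(m)
for i in range(1,n):
    if s[i,4]>=3: print(s[i,4],ce[i].round(1),p2w("top",ce[i],25)[0].round(1))
i=1+np.argmax(s[1:,4]); pts=np.argwhere(l==i)[:,::-1].astype(np.float32)
b=cv2.boxPoints(cv2.minAreaRect(pts)); print(p2w("top",b,28).round(1))
plan(405,268,220)
E
```

```text
tool axes cols
 [[ 0.336 -0.     0.942]
 [-0.942 -0.     0.336]
 [ 0.    -1.    -0.   ]]
cam in tool [  -0.6 -145.8   84.6] look in tool [-0.001  0.953 -0.302]
cam img right in tool [ 1.  0. -0.]
25 [151.8 216.8] [555.1 479.3  25. ]
24 [142.  223.3] [537.9 504.7  25. ]
158 [637.1 276.1] [ 382.7 -810.2   25. ]
78 [231.3 272. ] [410.5 264.4  25. ]
7 [633.3 387. ] [  98.5 -770.4   25. ]
[[ 420.4 -800.6   28. ]
 [ 420.  -818.2   28. ]
 [ 322.7 -806.5   28. ]
 [ 323.3 -789.2   28. ]]
shift [-741.2   19.7  471.5] |879|
```

Call:
arm_command --pt "-18.4 -5 29.8 0" --pt "-18.4 -5 29.8 0" --pt "-18.4 -5 29.8 0" --pt "-18.4 -5 29.8 0" --pt "-18.4 -5 29.8 0" --pt "-18.4 -5 29.8 0" --pt "-18.4 -5 29.8 0" --pt "-18.4 -5 29.8 0" --pt "-18.4 -5 29.8 0" --pt "-18.4 -5 29.8 0" --pt "-18.4 -5 29.8 0" --pt "-18.4 -5 29.8 0" --pt "-18.4 -5 29.8 0" --pt "-18.4 -5 29.8 0" --pt "-18.4 -5 29.8 0" --pt "-18.4 -5 29.8 0" --pt "0 0 0 0" --pt "0 0 0 0" --gripper 100

```text
t: 2.55
ee_pos: [561.0, -149.8, 319.8]
orientation: [-1.353, 0.95, -0.951]
ft_force: [0.3, -0.9, -0.1]
width: 87.8
```

```bash
cat > look.py <<'E'
from h import *
import sys
p,M,o=tool(); c=cam("wrist"); f=get_image("wrist"); cv2.imwrite(f"pics/{sys.argv[1]}.png",f)
import pickle; pickle.dump(c,open("c.pkl","wb"))
Z=dict(station1=15,pocket=18,clamp_hinge=50,clamp_knob=64,module=0,iris=0,screen=0,iris_lock=0,screen_lock=0)
for n in sys.argv[2:]:
    for r in tip_of("wrist",n)[:3]:
        print(n,round(r["conf"],2),np.round(r["at"],1),p2w("wrist",r["at"],Z[n],c)[0].round(1))
E
python3 look.py w1 station1 iris iris_lock screen screen_lock
```

```text
station1 0.92 [383.7 125.4] [ 630.3 -212.4   15. ]
station1 0.69 [191.2  67.2] [615.2  38.   15. ]
station1 0.63 [291.   99.4] [620.3 -89.9  15. ]
iris 0.92 [368.3 250.4] [ 453.7 -265.5    0. ]
iris_lock 0.75 [366.4 254.3] [ 446.8 -265.3    0. ]
screen 0.81 [274.3 198.3] [ 483.8 -109.2    0. ]
screen 0.76 [182.9 246. ] [366.7  -3.5   0. ]
screen_lock 0.84 [268.1 203. ] [ 474.1 -103.     0. ]
screen_lock 0.59 [177.2 244.3] [366.5   5.2   0. ]
```

View pics/w1.png

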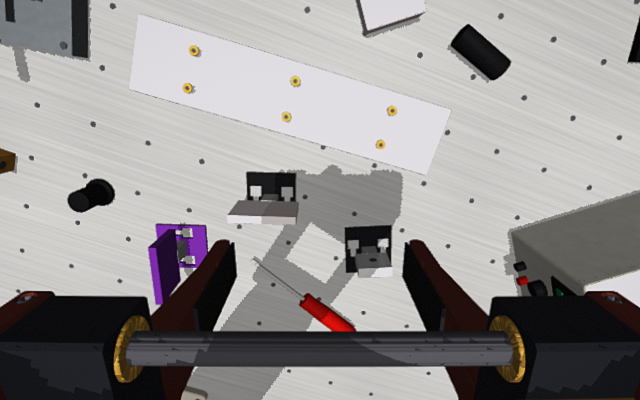

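The wrist view shows six screw heads, in pairs around (190,70), (290,99) and (386,128). The screen foot is at (271,188) and the iris foot at (368,248). On both, the openings are on the upper side, so own +x points down in the image. I'll fit poses to the silhouettes.

```bash
cat >> h.py <<'E'
from scipy.optimize import minimize
def box(x,y,z0,z1): return np.array([[a*x/2,b*y/2,z] for a in(-1,1) for b in(-1,1) for z in(z0,z1)])
PARTS=dict(iris=[box(72,68,0,5),box(12,20,5,28),box(14,44,28,72)],screen=[box(72,68,0,5),box(12,20,5,32),box(10,80,32,92)],
 module=[box(26,40,0,30)])
def render(n,c,pose,z0=0):
    x,y,a=pose; m=np.zeros((800,1280),np.uint8); r=R.from_euler("z",a).as_matrix()
    for P in PARTS[n]:
        q=w2p(None,P@r.T+[x,y,z0],c)*2
        cv2.fillConvexPoly(m,cv2.convexHull(np.round(q).astype(np.int32)),1)
    return cv2.resize(m.astype(np.float32),(640,400),interpolation=cv2.INTER_AREA)
def fit(n,cams,x0,z0=0):
    "cams: list of (camera tuple, mask)"
    def cost(v):
        s=0
        for c,mk in cams:
            m=render(n,c,v,z0); s+=1-np.minimum(m,mk).sum()/np.maximum(m,mk).sum()
        return s
    b=None
    for da in(-.2,0,.2):
        r=minimize(cost,np.array(x0)+[0,0,da],method="Nelder-Mead",options=dict(initial_simplex=np.array(x0)+[0,0,da]+np.array([[0,0,0],[12,0,0],[0,12,0],[3,3,.2]]),xatol=.05,fatol=1e-4))
        if b is None or r.fun<b.fun:b=r
    return b.x.round(3),round(b.fun/len(cams),3)
def mask(camn,n,near,c,z=20):
    best=None
    for r in silhouettes(camn,n):
        d=np.linalg.norm(p2w(None,r["at"],z,c)[0][:2]-near)
        if d<60 and (best is None or d<best[0]): best=(d,r)
    return None if best is None else best[1]["pixels"].astype(np.float32)
E
cat > rail.py <<'E'
from h import *
from scipy.optimize import least_squares
def screws(img,c):
    h=cv2.cvtColor(img,cv2.COLOR_BGR2HSV); m=cv2.inRange(h,(12,70,60),(38,255,255))
    n,l,s,ce=cv2.connectedComponentsWithStats(cv2.morphologyEx(m,cv2.MORPH_CLOSE,np.ones((5,5))))
    out=[]
    for i in range(1,n):
        P=p2w(None,ce[i],25,c)[0]
        if s[i,4]>=2 and 560<P[0]<680 and -260<P[1]<80: out.append(P)
    return np.array(out)
def model(v):
    x,y,a=v; r=np.array([[np.cos(a),-np.sin(a)],[np.sin(a),np.cos(a)]])
    return np.array([[sx*22,sy*125] for sy in(1,0,-1) for sx in(-1,1)])@r.T+[x,y]
def fitrail(S):
    f=lambda v:np.linalg.norm(S[:,None,:2]-model(v)[None],axis=2).min(1)
    r=least_squares(f,[620,-88,.065],x_scale=[1,1,.01],loss="soft_l1"); return r.x,f(r.x)
E
python3 - <<'E'
from rail import *
import pickle
cw=pickle.load(open("c.pkl","rb")); ct=cam("top")
ti=get_image("top")
for nm,img,c in(("wrist",cv2.imread("pics/w1.png"),cw),("top",ti,ct)):
    S=screws(img,c); print(nm,len(S)); 
    if len(S)>=4:
        v,e=fitrail(S); print(v.round(3),e.round(1)); print(model(v).reshape(3,2,2).mean(1).round(1))
for n,near in(("iris",(452,-265)),("screen",(480,-107))):
    mw=mask("wrist",n,near,cw); mt=mask("top",n,near,ct)
    x0=[*near,.35]
    for nm,cs in(("w",[(cw,mw)]),("t",[(ct,mt)])):
        if cs[-1][1] is not None: print(n,nm,fit(n,cs,x0))
mt=mask("top","module",(410,266),ct); print("module",fit("module",[(ct,mt)],[410,266,0]))
E
```

```text
wrist 6
[ 6.21171e+02 -8.96020e+01  6.40000e-02] [0.2 0.  0.2 0.2 0.2 0.4]
[[ 613.2   35.1]
 [ 621.2  -89.6]
 [ 629.1 -214.3]]
top 4
[ 6.19671e+02 -9.13580e+01  6.00000e-02] [0.2 0.3 0.3 0.3]
[[ 612.2   33.4]
 [ 619.7  -91.4]
 [ 627.1 -216.1]]
iris w (array([ 4.56782e+02, -2.63231e+02,  3.68000e-01]), np.float64(0.107))
screen w (array([ 4.85052e+02, -1.05181e+02,  3.32000e-01]), np.float64(0.114))
screen t (array([ 4.83374e+02, -1.06806e+02,  3.14000e-01]), np.float64(0.068))
module (array([4.11784e+02, 2.64647e+02, 2.00000e-03]), np.float64(0.243))
```

Call:
arm_command --pt "0 0 0 -0.123" --pt "0 0 0 -0.123" --pt "0 0 0 -0.123" --pt "0 0 0 -0.123" --pt "0 0 0 -0.123" --pt "0 0 0 -0.123" --pt "0 0 0 -0.123" --pt "0 0 0 -0.123" --pt "0 0 0 -0.123" --pt "0 0 0 -0.123"

```text
t: 3.98
ee_pos: [560.2, -151.1, 319.7]
orientation: [-1.571, -0.006, 0.006]
ft_force: [0.0, 0.5, -0.4]
width: 87.6
```

Call:
arm_command --pt "-5 5.5 30 0" --pt "-5 5.5 30 0" --pt "-5 5.5 30 0" --pt "-5 5.5 30 0" --pt "-5 5.5 30 0" --pt "-5 5.5 30 0" --pt "-5 5.5 30 0" --pt "-5 5.5 30 0" --pt "-5 5.5 30 0" --pt "-5 5.5 30 0" --pt "-5 5.5 30 0" --pt "-5 5.5 30 0" --pt "-5 5.5 30 0" --pt "-5 5.5 30 0" --pt "0 0 0 0" --pt "0 0 0 0"

```text
t: 5.32
ee_pos: [488.9, 269.8, 242.3]
orientation: [-1.571, -0.003, 0.004]
ft_force: [-0.2, -0.2, -0.7]
width: 87.8
```

```bash
python3 look.py w2 pocket clamp_hinge clamp_knob module; python3 - <<'E'
from h import *
import pickle
c=pickle.load(open("c.pkl","rb"))
m=mask("wrist","module",(410,266),c)
if m is not None: print(fit("module",[(c,m)],[410,266,0]))
E
```

```text
pocket 0.82 [427.3 205.8] [612.9 231.6  18. ]
clamp_hinge 0.97 [436.2 175.1] [608.  274.9  50. ]
clamp_hinge 0.68 [424.2 203.3] [598.7 244.9  50. ]
clamp_knob 0.56 [366.9 198.1] [537.  254.6  64. ]
module 0.69 [310.2 115. ] [479.6 330.2   0. ]
module 0.55 [255.2 172.1] [415.9 265.7   0. ]
(array([4.13054e+02, 2.66937e+02, 4.00000e-03]), np.float64(0.045))
```

View pics/w2.png

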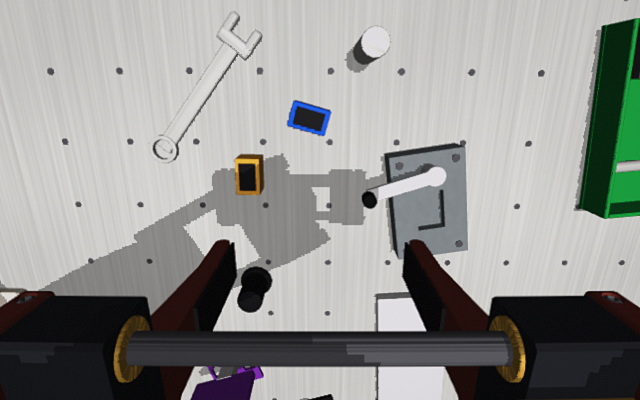

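Call:
arm_command --pt "-19 0 -0.7 0" --pt "-19 0 -0.7 0" --pt "-19 0 -0.7 0" --pt "-19 0 -0.7 0" --pt "0 26 0 0" --pt "0 26 0 0" --pt "0 26 0 0" --pt "0 26 0 0" --pt "0 26 0 0" --pt "0 26 0 0" --pt "0 26 0 0" --pt "0 7 0 0" --pt "0 7 0 0" --pt "0 7 0 0" --pt "0 7 0 0" --pt "0 0 0 0" --pt "0 0 0 0"

```text
t: 7.03
ee_pos: [413.7, 266.0, 33.1]
orientation: [-1.57, -0.002, 0.001]
ft_force: [-0.6, -0.7, -0.7]
width: 88.3
```

```bash
python3 - <<'E'
from h import *
import pickle
c=pickle.load(open("c.pkl","rb")); im=cv2.imread("pics/w2.png")
a=im[130:270,360:500]; cv2.imwrite("pics/mount.png",cv2.resize(a,(700,700),interpolation=cv2.INTER_CUBIC))
r=[m for m in silhouettes("top","module")][:3]; print([(x["at"],x["conf"]) for x in r])
p,M,o=tool(); print(p,o["ft_force"])
cv2.imwrite("pics/w3.png",get_image("wrist"))
E
```

```text
[([230.0, 274.0], 0.72), ([208.6, 247.6], 0.58)]
[413.78212819 266.09495191  33.30987095] [-0.33727076 -0.56627608  0.0036509 ]
```

View pics/mount.png

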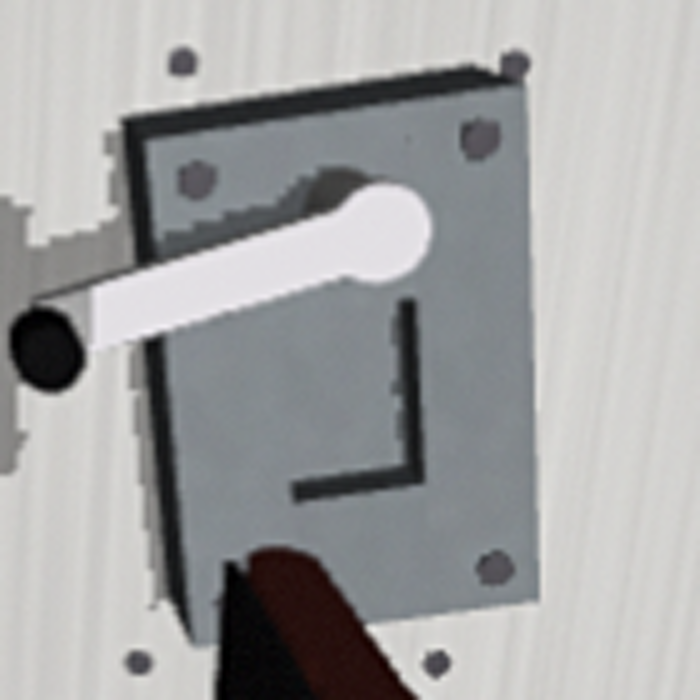

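View pics/w3.png

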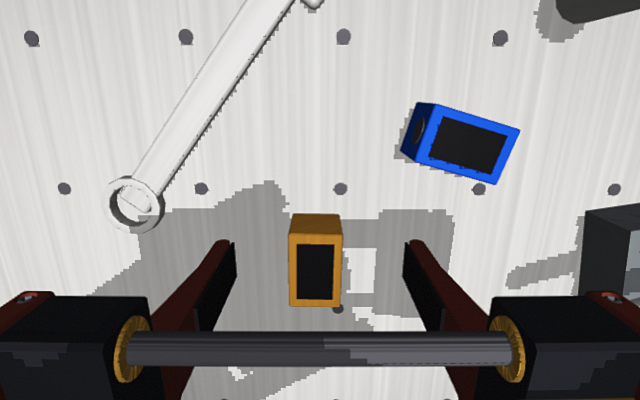

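```bash
python3 - <<'E'
from h import *
import pickle
c=pickle.load(open("c.pkl","rb"))
cp=np.array([[145,138],[523,82],[540,600],[195,645],[424,480]])/5+[360,130]-[.4,.4]
W=p2w(None,cp,30,c)[:,:2]; print(W.round(1))
L=np.array([[-40,65],[40,65],[40,-55],[-40,-55],[15,-22.]])
a=L-L.mean(0); b=W-W.mean(0)
th=np.arctan2((a[:,0]*b[:,1]-a[:,1]*b[:,0]).sum(),(a*b).sum()); r=np.array([[np.cos(th),-np.sin(th)],[np.sin(th),np.cos(th)]])
o=W.mean(0)-r@L.mean(0); print("mount",o.round(1),th.round(3),"res",(W-(L@r.T+o)).round(1).tolist())
print("hinge",(r@[0,45]+o).round(1))
cw=cam("wrist"); im=cv2.imread("pics/w3.png")
h=cv2.cvtColor(im,cv2.COLOR_BGR2HSV); 
m=mask("wrist","module",(413,266),cw)
if m is None: m=None;print("no mask")
else: print(fit("module",[(cw,m)],[413,267,0]))
print(p2w(None,[[290,235],[342,235],[290,306],[342,306]],30,cw).round(1))
E
```

```text
[[562.7 289.3]
 [641.1 301.6]
 [660.8 182.8]
 [582.1 171.1]
 [630.5 212.3]]
mount [612.4 231.3] 0.16 res [[0.1, 0.1], [-0.5, -0.3], [0.1, -0.6], [0.4, 0.5], [-0.2, 0.3]]
hinge [605.3 275.7]
(array([ 4.12851e+02,  2.67035e+02, -9.00000e-03]), np.float64(0.037))
[[401.  286.4  30. ]
 [425.5 286.5  30. ]
 [400.1 247.6  30. ]
 [426.3 247.6  30. ]]
```

Call:
arm_command --pt "0 0 0 0" --pt "0 0 0 0" --pt "0 0 0 0" --pt "0 0 0 0" --pt "0 0 0 0" --pt "0 0 0 0" --pt "0 0 0 0" --pt "0 0 0 0" --pt "0 0 0 0" --pt "0 0 0 0" --gripper 0

```text
t: 8.02
ee_pos: [413.2, 265.7, 32.6]
orientation: [-1.571, -0.001, 0.002]
ft_force: [0.2, 0.2, -1.3]
width: 25.5
```

```bash
python3 - <<'E'
from h import *
p,M,o=tool(); print(p,o["width"],o["ft_force"])
get_image("wrist"); cw=cam("wrist")
m=mask("wrist","module",(413,266),cw)
if m is not None: print(fit("module",[(cw,m)],[413,267,0]))
print(M.round(3))
E
```

```text
[413.20457369 265.73856997  32.64076824] 25.52030214633896 [ 0.17310338  0.16799049 -1.29109199]
(array([4.14470e+02, 2.67043e+02, 1.00000e-03]), np.float64(0.04))
[[ 1.    -0.    -0.002]
 [ 0.002 -0.     1.   ]
 [-0.    -1.    -0.   ]]
```

Call:
arm_command --pt "0 -24 0 0" --pt "0 -24 0 0" --pt "0 -24 0 0" --pt "0 -24 0 0" --pt "28.5 0 -5.1 0" --pt "28.5 0 -5.1 0" --pt "28.5 0 -5.1 0" --pt "28.5 0 -5.1 0" --pt "28.5 0 -5.1 0" --pt "28.5 0 -5.1 0" --pt "28.5 0 -5.1 0" --pt "0 0 0 -0.08" --pt "0 0 0 -0.08" --pt "0 20 0 0" --pt "0 15 0 0" --pt "0 0 0 0" --pt "0 0 0 0" --pt "0 0 0 0"

```text
t: 9.62
ee_pos: [613.2, 230.6, 94.2]
orientation: [-1.567, -0.128, 0.127]
ft_force: [0.0, -0.1, -0.7]
width: 26.0
```

```bash
python3 look.py w4 pocket clamp_hinge; python3 - <<'E'
from h import *
p,M,o=tool(); print(p,o["width"],o["ft_force"],np.arctan2(M[1,0],M[0,0]))
im=cv2.imread("pics/w4.png"); cv2.imwrite("pics/w4c.png",cv2.resize(im[140:340,180:460],(784,560),interpolation=cv2.INTER_CUBIC))
E
```

```text
pocket 0.88 [316.9 218.6] [612.6 231.7  18. ]
clamp_hinge 0.73 [316.7 163.3] [605.5 276.2  50. ]
[613.53446556 230.79565028  94.72822133] 25.565659293886238 [ 0.71325285 -1.00063636 -0.02679754] 0.1621055544590974
```

View pics/w4c.png

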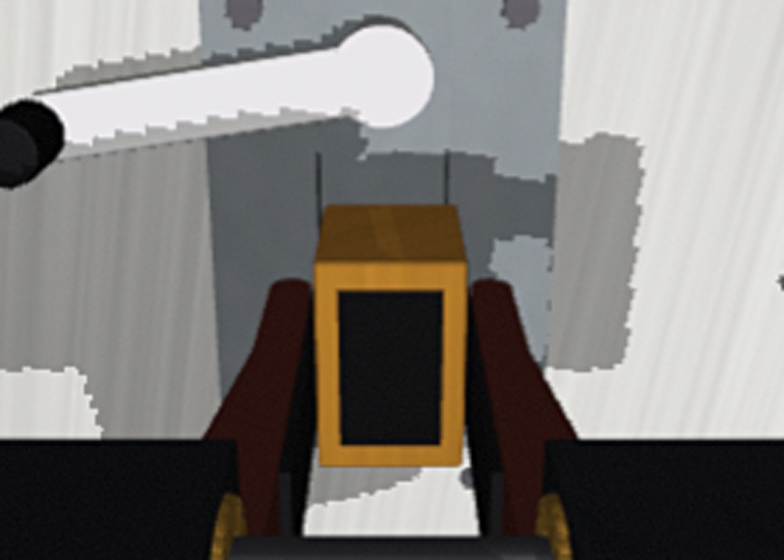

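```bash
cat > mod.py <<'E'
from h import *
p,M,o=tool(); c=cam("wrist"); zb=p[2]-32.6
T=lambda px,z:((p2w(None,np.array(px)/2.8+[180,140]-.3,z,c)-p)@M).round(1)[:,[0,2]]
print("p",p.round(1),"pocket back corners",T([[318,152],[447,150]],30).tolist())
print("module top",T([[316,262],[467,262],[321,466],[461,466]],zb+30).tolist())
print("module bottom back",T([[325,206],[457,206]],zb).tolist())
print("pocket pred (tool)",((np.array([612.4,231.3,18])-p)@M).round(1))
E
python3 mod.py
```

```text
p [613.5 230.8  94.7] pocket back corners [[-15.4, 22.2], [14.0, 22.7]]
module top [[-11.3, 21.4], [13.9, 21.4], [-11.4, -18.2], [13.8, -18.3]]
module bottom back [[-11.8, 20.6], [14.2, 20.6]]
pocket pred (tool) [-1.2 76.7  0.7]
```

Call:
arm_command --pt "-1.9 8 -0.5 0" --pt "0 8 0 0" --pt "0 7 0 0" --pt "0 5 0 0" --pt "0 0 0 0" --pt "0 0 0 0" --pt "0 0 0 0"

```text
t: 10.35
ee_pos: [611.2, 229.8, 65.6]
orientation: [-1.567, -0.127, 0.127]
ft_force: [0.1, -0.5, -0.8]
width: 25.6
```

```bash
python3 - <<'E'
from h import *
p,M,o=tool(); print(p,o["width"],o["ft_force"],np.arctan2(M[1,0],M[0,0]))
im=get_image("wrist"); cv2.imwrite("pics/w5c.png",cv2.resize(im[160:320,220:420],(800,640),interpolation=cv2.INTER_CUBIC)[:600])
E
```

```text
[611.24978395 229.77474788  65.59671546] 25.614601569452137 [ 0.07599028 -0.45461714 -0.82509353] 0.1619520957629287
```

View pics/w5c.png

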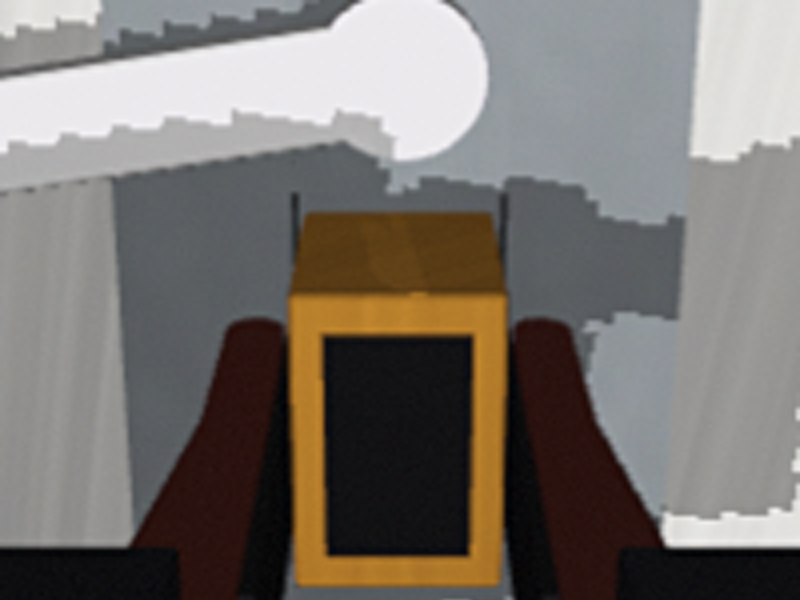

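```bash
python3 - <<'E'
from h import *
p,M,o=tool(); c=cam("wrist"); zb=p[2]-32.6
T=lambda px,z:((p2w(None,np.array(px)/4+[220,160]-.4,z,c)-p)@M).round(1)[:,[0,2]].tolist()
print(T([[294,193],[505,193]],30),T([[303,212],[492,212]],zb),T([[290,295],[506,295],[297,584],[499,584]],zb+30))
E
```

```text
[[-13.5, 22.7], [16.0, 22.6]] [[-12.0, 21.0], [14.0, 21.0]] [[-11.6, 21.4], [13.6, 21.4], [-11.7, -17.9], [13.7, -17.9]]
```

Call:
arm_command --pt "0.2 2 -0.6 0" --pt "0 3 0 0" --pt "0 3 0 0" --pt "0 3 0 0" --pt "0 2 0 0" --pt "0 1 0 0" --pt "0 0 0 0" --pt "0 0 0 0" --pt "0 0 0 0"

```text
t: 11.15
ee_pos: [611.5, 229.2, 51.8]
orientation: [-1.567, -0.127, 0.127]
ft_force: [0.9, 0.1, -0.6]
width: 25.7
```

In freely. I'll lower the last bit, then release.

Call:
arm_command --pt "0 1 0 0" --pt "0 0 0 0" --pt "0 0 0 0"

```text
t: 11.4
ee_pos: [611.5, 229.2, 50.7]
orientation: [-1.567, -0.127, 0.127]
ft_force: [0.6, -0.2, -0.9]
width: 25.6
```

Call:
arm_command --pt "0 0 0 0" --pt "0 0 0 0" --pt "0 0 0 0" --pt "0 0 0 0" --pt "0 0 0 0" --pt "0 -10 0 0" --pt "0 -20 0 0" --pt "0 -20 0 0" --pt "0 0 0 0" --pt "0 0 0 0" --gripper 60

```text
t: 12.23
ee_pos: [612.4, 229.5, 102.4]
orientation: [-1.566, -0.13, 0.125]
ft_force: [-0.2, -0.6, -0.4]
width: 52.9
```

```bash
python3 - <<'E'
from h import *
p,M,o=tool(); print(p,o["width"],o["ft_force"])
im=get_image("wrist"); c=cam("wrist")
m=mask("wrist","module",(612,231),c,48)
print(fit("module",[(c,m)],[612,231,.16],18))
print(tip_of("wrist","clamp_knob")[:2])
for r in tip_of("wrist","clamp_knob")[:2]: print(p2w(None,r["at"],64,c))
E
```

```text
[612.38850757 229.51992547 102.36359523] 52.91805046346168 [-0.20951385 -0.55857001 -0.42572713]
(array([6.11721e+02, 2.30542e+02, 1.64000e-01]), np.float64(0.063))
[{'at': [191.2, 182.9], 'conf': 0.6}]
[[537.22634067 254.3044184   64.        ]]
```

```bash
python3 -c "
from h import *
plan(536.2,253,130,3.445+np.pi/2)"
```

```text
shift [-69.7 -30.2  35.8] |84| turn 1.429 (q6 0.18)
```

Call:
arm_command --pt "-17.4 -7.5 9 0" --pt "-17.4 -7.5 9 0" --pt "-17.4 -7.5 9 0" --pt "-17.4 -7.5 9 0" --pt "0 0 0 0.119" --pt "0 0 0 0.119" --pt "0 0 0 0.119" --pt "0 0 0 0.119" --pt "0 0 0 0.119" --pt "0 0 0 0.119" --pt "0 0 0 0.119" --pt "0 0 0 0.119" --pt "0 0 0 0.119" --pt "0 0 0 0.119" --pt "0 0 0 0.119" --pt "0 0 0 0.119" --pt "0 0 0 0" --pt "0 0 0 0" --gripper 27

```text
t: 13.93
ee_pos: [536.5, 253.3, 129.9]
orientation: [-1.341, 0.98, -0.979]
ft_force: [-0.9, 1.1, -0.5]
width: 23.4
```

```bash
python3 -c "
from h import *
p,M,o=tool(); print(p,np.arctan2(M[1,0],M[0,0]),o['width'])
cv2.imwrite('pics/w6.png',get_image('wrist')); c=cam('wrist')
for r in tip_of('wrist','clamp_knob')[:2]: print(r['conf'],r['at'],p2w(None,r['at'],64,c),(p2w(None,r['at'],64,c)-p)@M)
"
```

```text
[536.53876194 253.29275106 129.91458621] -1.2624316016046768 23.43564380851422
0.9 [319.9, 222.1] [[539.12209488 254.40339108  64.        ]] [[-0.28403307 65.91071103  2.88743868]]
0.22 [606.0, 193.3] [[614.63994259  82.7956265   64.        ]] [[186.14892362  65.91170199  22.76010448]]
```

View pics/w6.png

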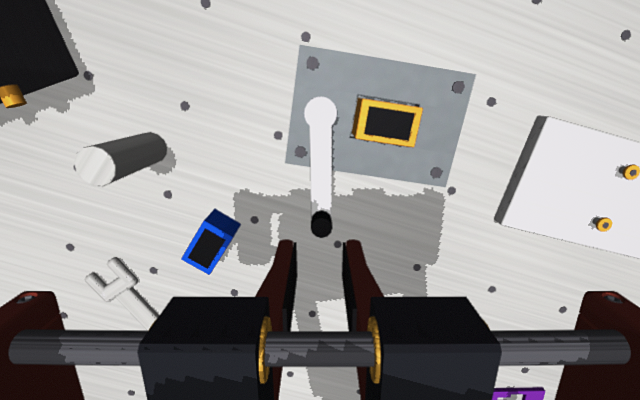

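The picture shows the knob (320,222) centred between the fingers, and the module seated at (390,122). Descend and sweep.

Call:
arm_command --pt "-0.5 14 1 0" --pt "0 14 0 0" --pt "0 14 0 0" --pt "0 12 0 0" --pt "0 0 0 0"

```text
t: 14.45
ee_pos: [536.2, 253.6, 74.3]
orientation: [-1.342, 0.983, -0.98]
ft_force: [-0.3, 0.3, -0.4]
width: 23.6
```

Call:
arm_command --pt "7 0 0.35 -0.1" --pt "7 0 0.35 -0.1" --pt "7 0 0.35 -0.1" --pt "7 0 0.35 -0.1" --pt "7 0 0.35 -0.1" --pt "7 0 0.35 -0.1" --pt "7 0 0.35 -0.1" --pt "7 0 0.35 -0.1" --pt "7 0 0.35 -0.1" --pt "7 0 0.35 -0.1" --pt "7 0 0.35 -0.1" --pt "7 0 0.35 -0.1" --pt "7 0 0.35 -0.1" --pt "7 0 0.35 -0.1" --pt "0 0 0 0" --pt "0 0 0 0"

```text
t: 15.78
ee_pos: [614.3, 205.9, 77.0]
orientation: [-1.568, -0.104, 0.103]
ft_force: [-0.3, -0.0, 0.4]
width: 24.1
```

```bash
python3 -c "
from h import *
p,M,o=tool(); print(p,np.arctan2(M[1,0],M[0,0]),o['width'],o['ft_force'])
get_image('wrist'); c=cam('wrist')
for n,z in (('clamp_knob',64),('clamp_hinge',50)):
  for r in tip_of('wrist',n)[:2]: print(n,r['conf'],r['at'],p2w(None,r['at'],z,c),(p2w(None,r['at'],z,c)-p)@M)
"
```

```text
[614.30640316 205.85301845  77.02808333] 0.1314999774543415 24.093649062879628 [-0.34489891 -0.02385892  0.41783587]
clamp_knob 0.86 [309.7, 265.4] [[610.25927398 204.46441436  64.        ]] [[-4.20200327 13.02546003 -0.8479333 ]]
clamp_hinge 0.64 [316.2, 122.8] [[604.41066394 275.09121605  50.        ]] [[-0.74775801 27.03829011 69.933845  ]]
```

Call:
arm_command --pt "2 0 0 -0.015" --pt "2 0 0 -0.015" --pt "2 0 0 0" --pt "1 0 0 0" --pt "0 0 0 0" --pt "0 0 0 0"

```text
t: 16.43
ee_pos: [620.2, 206.7, 76.5]
orientation: [-1.567, -0.127, 0.13]
ft_force: [-3.8, -1.7, 3.0]
width: 23.7
```

Call:
arm_command --pt "1 0 0 0" --pt "0 0 0 0" --pt "0 0 0 0"

```text
t: 16.68
ee_pos: [620.4, 206.7, 76.4]
orientation: [-1.568, -0.126, 0.131]
ft_force: [-7.2, -1.9, 5.0]
width: 24.0
```

```bash
python3 -c "
from h import *
get_image('wrist'); c=cam('wrist'); p,M,o=tool(); print(o['ft_force'])
q={}
for n,z in (('clamp_knob',64),('clamp_hinge',50)):
  for r in tip_of('wrist',n)[:1]: q[n]=p2w(None,r['at'],z,c)[0]; print(n,r['conf'],q[n])
d=q['clamp_knob']-q['clamp_hinge']; print(np.arctan2(d[0],-d[1])-.162)
"
```

```text
[-6.5163619  -0.49223693  4.80001883]
clamp_knob 0.77 [614.58266181 205.96783624  64.        ]
clamp_hinge 0.78 [606.34257343 276.86333171  50.        ]
-0.046290520669738336
```

Call:
arm_command --pt "-4 0 0 0" --pt "0 0 0 0" --pt "0 -15 0 0" --pt "0 -25 0 0" --pt "0 -25 0 0" --pt "0 -25 0 0" --pt "0 -30 0 0" --pt "0 -30 0 0" --pt "0 0 0 -0.1" --pt "0 0 0 -0.1" --pt "0 0 0 0"

```text
t: 17.75
ee_pos: [618.9, 206.6, 229.0]
orientation: [-1.551, -0.291, 0.285]
ft_force: [-0.1, 0.4, -1.3]
width: 23.7
```

```bash
python3 -c "
from h import *
im=get_image('wrist'); c=cam('wrist')
q={}
for n,z in (('clamp_knob',64),('clamp_hinge',50)):
  for r in tip_of('wrist',n)[:1]: q[n]=p2w(None,r['at'],z,c)[0]; print(n,r['conf'],q[n])
d=q['clamp_knob']-q['clamp_hinge']; print(np.arctan2(d[0],-d[1])-.162)
plan(456,-264,225,.36)
ct=cam('top'); get_image('top')
for n,near in(('iris',(456,-265)),('screen',(484,-107))):
    mt=mask('top',n,near,ct)
    if mt is not None: print(n,fit(n,[(ct,mt)],[*near,.35]))
"
```

```text
clamp_knob 0.96 [616.12980938 204.98973106  64.        ]
clamp_hinge 0.75 [603.99875647 275.10444594  50.        ]
0.009321157203226127
shift [-317.8    1.9 -382.8] |498| turn 0.001 (q6 -0.06)
iris (array([ 4.55359e+02, -2.64296e+02,  4.39000e-01]), np.float64(0.207))
screen (array([ 5.06113e+02, -7.27870e+01,  3.11000e-01]), np.float64(0.057))
```

The clamp reads about 0.01, so it is shut. The screen has been knocked to about (506,-73), so I'll re-measure it later. On to the iris.

Call:
arm_command --pt "-18.7 0 -22.5 0" --pt "-18.7 0 -22.5 0" --pt "-18.7 0 -22.5 0" --pt "-18.7 0 -22.5 0" --pt "-18.7 0 -22.5 0" --pt "-18.7 0 -22.5 0" --pt "-18.7 0 -22.5 0" --pt "-18.7 0 -22.5 0" --pt "-18.7 0 -22.5 0" --pt "-18.7 0 -22.5 0" --pt "-18.7 0 -22.5 0" --pt "-18.7 0 -22.5 0" --pt "-18.7 0 -22.5 0" --pt "-18.7 0 -22.5 0" --pt "-18.7 0 -22.5 0" --pt "-18.7 0 -22.5 0" --pt "-18.7 0 -22.5 0" --pt "0 0 0 0" --pt "0 0 0 0" --gripper 70

```text
t: 19.63
ee_pos: [456.6, -265.3, 226.5]
orientation: [-1.552, -0.283, 0.283]
ft_force: [-0.7, -0.1, 0.1]
width: 61.6
```

```bash
python3 -c "
from h import *
p,M,o=tool(); print(p,np.arctan2(M[1,0],M[0,0]),o['width'])
im=get_image('wrist'); c=cam('wrist'); cv2.imwrite('pics/w7c.png',cv2.resize(im[100:400,120:520],(800,600)))
m=mask('wrist','iris',(456,-264),c)
v,e=fit('iris',[(c,m)],[456,-264,.36]); print(v,e)
plan(v[0],v[1],56,v[2])
"
```

```text
[ 456.58493393 -265.2535717   226.47058296] 0.3602697964749618 61.59481939677808
[ 4.57671e+02 -2.61401e+02  3.91000e-01] 0.098
shift [  1.4 170.5   1.9] |170| turn -0.028 (q6 -0.91)
```

View pics/w7c.png

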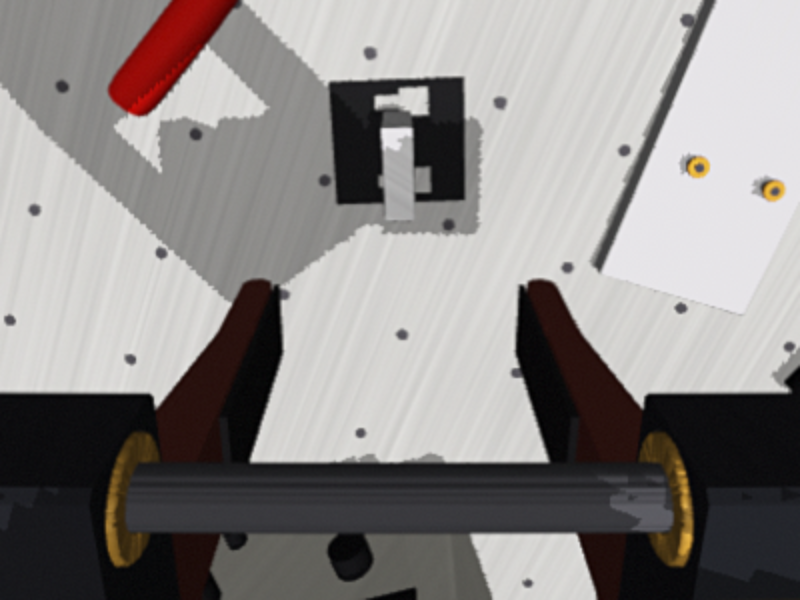

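```bash
python3 -c "
from h import *
p,M,o=tool(); c=cam('wrist')
T=lambda px,z:((p2w(None,np.array(px)/2+[120,100]-.25,z,c)-p)@M)[:,[0,2]].round(1).tolist()
print(T([[330,82],[463,77],[465,200],[338,203]],5)); print(T([[382,128],[412,128],[385,219],[414,219]],72))
"
```

```text
[[-35.2, 34.7], [35.4, 37.4], [38.4, -31.0], [-32.7, -32.7]]
[[-6.1, 23.4], [7.2, 23.4], [-5.0, -19.2], [8.3, -19.2]]
```

Call:
arm_command --pt "0.5 0 1.5 -0.03" --pt "0 25 0 0" --pt "0 25 0 0" --pt "0 25 0 0" --pt "0 25 0 0" --pt "0 25 0 0" --pt "0 25 0 0" --pt "0 10 0 0" --pt "0 7 0 0" --pt "0 3.5 0 0" --pt "0 0 0 0" --pt "0 0 0 0"

```text
t: 20.73
ee_pos: [457.7, -262.8, 57.1]
orientation: [-1.55, -0.31, 0.308]
ft_force: [1.1, -0.0, 0.1]
width: 61.3
```

Call:
arm_command --pt "0 0 0 0" --pt "0 0 0 0" --pt "0 0 0 0" --pt "0 0 0 0" --pt "0 0 0 0" --pt "0 0 0 0" --pt "0 0 0 0" --pt "0 0 0 0" --gripper 0

```text
t: 21.4
ee_pos: [456.8, -262.7, 56.2]
orientation: [-1.548, -0.309, 0.309]
ft_force: [-1.2, -0.1, 1.5]
width: 13.5
```

```bash
python3 -c "
from h import *
p,M,o=tool(); print(p,np.arctan2(M[1,0],M[0,0]),o['width'],o['ft_force'])
im=get_image('wrist'); c=cam('wrist'); cv2.imwrite('pics/w8c.png',cv2.resize(im[100:400,120:520],(800,600)))
m=mask('wrist','iris',(456,-264),c)
if m is not None:
  v,e=fit('iris',[(c,m)],[456,-264,.39]); print(v,e,(np.array([v[0],v[1],0])-p)@M)
"
```

```text
[ 456.7996554  -262.68159805   56.17111804] 0.39405118618923074 13.506458506732027 [-1.2269001  -0.10021802  1.47354754]
[ 4.58435e+02 -2.62631e+02  3.94000e-01] 0.207 [ 1.54696628 56.17051197 -0.59320682]
```

Call:
arm_command --pt "0 -20 0 0" --pt "0 -28 0 0" --pt "0 -28 0 0" --pt "0 -28 0 0" --pt "0 -10 0 0" --pt "0 0 0 -0.1239" --pt "0 0 0 -0.1239" --pt "0 0 0 -0.1239" --pt "0 0 0 -0.1239" --pt "0 0 0 -0.1239" --pt "0 0 0 -0.1239" --pt "0 0 0 -0.1239" --pt "0 0 0 -0.1239" --pt "0 0 0 -0.1239" --pt "0 0 0 -0.1239" --pt "0 0 0 0" --pt "0 0 0 0"

```text
t: 22.92
ee_pos: [456.6, -262.4, 169.4]
orientation: [-1.18, -1.252, 1.252]
ft_force: [0.2, -0.0, -1.7]
width: 14.1
```

```bash
python3 -c "
from h import *
p,M,o=tool(); print(p,np.arctan2(M[1,0],M[0,0]),o['width'],o['ft_force'])
plan(620.5,-99,170,1.633)"
```

```text
[ 456.6215392  -262.40903549  169.35933225] 1.6292287594338197 14.103621129812682 [ 0.22032669 -0.00266268 -1.71325037]
shift [ 153.6   -0.7 -173.1] |231| turn -0.004 (q6 -2.17)
```

Call:
arm_command --pt "17 0 -19.2 0" --pt "17 0 -19.2 0" --pt "17 0 -19.2 0" --pt "17 0 -19.2 0" --pt "17 0 -19.2 0" --pt "17 0 -19.2 0" --pt "17 0 -19.2 0" --pt "17 0 -19.2 0" --pt "17.5 0 -19.2 -0.004" --pt "0 0 0 0" --pt "0 0 0 0" --pt "0 0 0 0"

```text
t: 23.92
ee_pos: [619.1, -98.8, 169.5]
orientation: [-1.177, -1.255, 1.257]
ft_force: [-0.5, -1.2, -1.8]
width: 13.6
```

```bash
python3 - <<'E'
from rail import *
p,M,o=tool(); print(p,np.arctan2(M[1,0],M[0,0]),o['width'],o['ft_force'])
im=get_image('wrist'); c=cam('wrist'); cv2.imwrite('pics/w9.png',im)
S=screws(im,c); print(S.round(1)); print(((S-p)@M)[:,[0,2]].round(1))
m=mask('wrist','iris',(620,-99),c,120)
if m is not None:
  v,e=fit('iris',[(c,m)],[p[0],p[1],1.63],p[2]-56.2); print(v,e,((np.array([v[0],v[1],0])-p)@M).round(1))
E
```

```text
[619.08008884 -98.81285051 169.49165595] 1.6353968539943688 13.630734992140805 [-0.527208   -1.16047325 -1.81441319]
[[ 606.6 -216.    25. ]
 [ 598.8  -91.3   25. ]
 [ 590.9   33.1   25. ]
 [ 650.5 -213.3   25. ]
 [ 637.4  -89.    25. ]
 [ 634.8   35.9   25. ]]
[[-116.2   19.8]
 [   8.8   19.5]
 [ 133.5   19.3]
 [-116.3  -24.2]
 [   8.6  -19.1]
 [ 133.4  -24.6]]
[620.926 -97.691   1.63 ] 0.21 [  1.  169.5  -2.2]
```

View pics/w9.png

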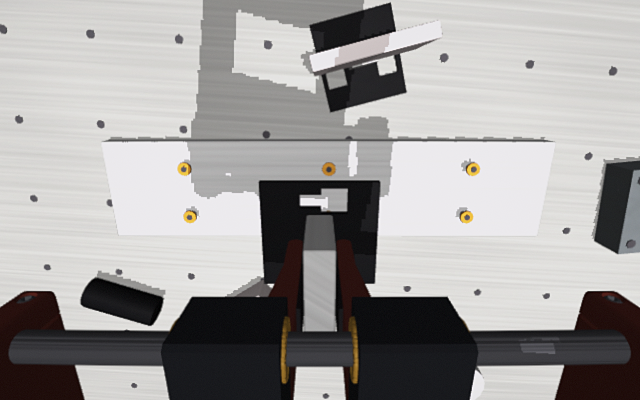

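```bash
python3 -c "
from h import *
p,M,o=tool(); c=cam('wrist'); zf=p[2]-56.2
T=lambda px,z:((p2w(None,np.array(px)-.0,z,c)-p)@M)[:,[0,2]].round(1).tolist()
print(T([[260,181],[379,181],[375,283],[264,283]],zf+5)); print(T([[322,188],[347,188],[347,211],[322,211]],zf+5));print(T([[306,214],[334,214],[303,332],[336,332]],zf+72))
"
```

```text
[[-33.9, 32.2], [36.4, 32.2], [37.5, -36.3], [-34.9, -36.2]]
[[2.7, 27.9], [17.6, 27.9], [18.0, 13.4], [2.8, 13.4]]
[[-4.3, 35.6], [7.0, 35.6], [-6.3, -21.1], [8.6, -21.2]]
```

The wrist view shows the screw heads at (184,169), (190,216), (329,169), (473,169) and (466,216). The held iris's keyhole opening is at (338,200), nearly over station 2. I'll correct and go lower.

Call:
arm_command --pt "-1.5 20 -0.6 0" --pt "0 20 0 0" --pt "0 20 0 0" --pt "0 15 0 0" --pt "0 5 0 0" --pt "0 0 0 0" --pt "0 0 0 0"

```text
t: 24.6
ee_pos: [620.6, -100.8, 90.6]
orientation: [-1.178, -1.257, 1.257]
ft_force: [0.4, 0.7, -1.2]
width: 13.5
```

```bash
python3 - <<'E'
from rail import *
p,M,o=tool(); print(p,np.arctan2(M[1,0],M[0,0]),o['width'],o['ft_force'])
im=get_image('wrist'); c=cam('wrist'); cv2.imwrite('pics/w10c.png',cv2.resize(im[110:350,210:430],(733,800))[:600])
S=screws(im,c); print(((S-p)@M)[:,[0,2]].round(1))
E
```

```text
[ 620.58371944 -100.77708033   90.60570563] 1.6358917956004186 13.501133433251947 [ 0.37230314  0.68156854 -1.23251993]
[[-113.8   20.6]
 [ 136.    20.2]
 [  11.1   19.3]
 [-113.9  -23.5]
 [ 136.1  -23.9]]
```

View pics/w10c.png

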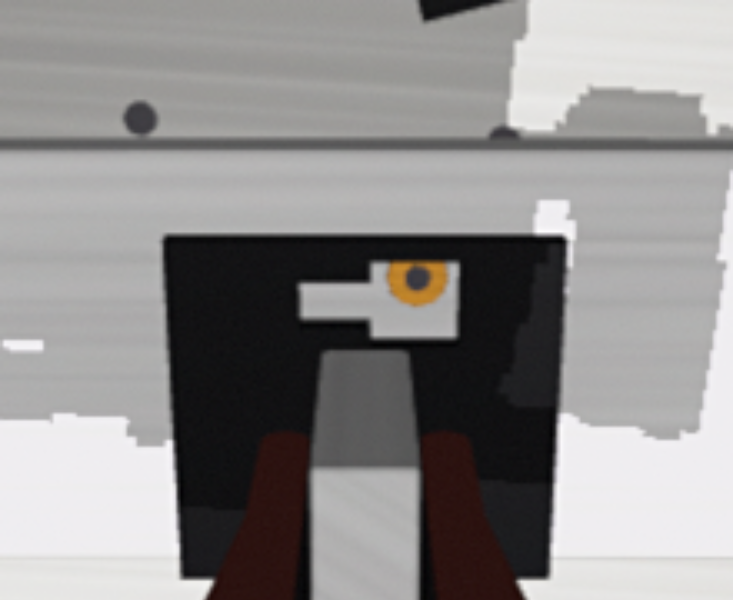

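```bash
python3 -c "
from h import *
p,M,o=tool(); c=cam('wrist'); zf=p[2]-56.2
T=lambda px,z:((p2w(None,np.array(px)/3.3333+[210,110]-.35,z,c)-p)@M)[:,[0,2]].round(1).tolist()
print('foot',T([[163,237],[567,237],[550,578],[182,578]],zf+5)); print('open top',T([[371,261],[459,261],[459,340],[371,340]],zf+5));print('slot',T([[300,284],[300,320]],zf+5));print('screw',T([[417,278]],25))
"
```

```text
foot [[-34.8, 32.4], [36.8, 32.4], [37.2, -36.3], [-34.8, -36.3]]
open top [[2.1, 28.0], [17.8, 28.0], [18.2, 13.1], [2.1, 13.1]]
slot [[-10.6, 23.7], [-10.7, 16.9]]
screw [[11.1, 20.4]]
```

Call:
arm_command --pt "1 2 0.5 0" --pt "0 4 0 0" --pt "0 4 0 0" --pt "0 4 0 0" --pt "0 0 0 0" --pt "0 0 0 0"

```text
t: 25.15
ee_pos: [619.8, -99.1, 75.8]
orientation: [-1.177, -1.257, 1.258]
ft_force: [0.9, 0.6, -2.0]
width: 13.8
```

Call:
arm_command --pt "0 1.5 0 0" --pt "0 1.5 0 0" --pt "0 0 0 0" --pt "0 0 0 0"

```text
t: 25.48
ee_pos: [620.0, -99.2, 73.1]
orientation: [-1.177, -1.258, 1.258]
ft_force: [-0.0, -0.4, -1.9]
width: 13.8
```

Call:
arm_command --pt "0 1 0 0" --pt "0 0.5 0 0" --pt "0 0 0 0" --pt "0 0 0 0"

```text
t: 25.82
ee_pos: [620.0, -99.2, 71.7]
orientation: [-1.177, -1.258, 1.258]
ft_force: [0.6, -0.0, -1.6]
width: 13.9
```

Call:
arm_command --pt "2 0 0 0" --pt "2 0 0 0" --pt "2 0 0 0" --pt "2 0 0 0" --pt "2 0 0 0" --pt "0 0 0 0" --pt "0 0 0 0"

```text
t: 26.4
ee_pos: [619.4, -89.0, 71.7]
orientation: [-1.177, -1.258, 1.258]
ft_force: [0.1, -0.0, -1.7]
width: 14.0
```

Call:
arm_command --pt "2 0 0 0" --pt "2 0 0 0" --pt "2 0 0 0" --pt "1 0 0 0" --pt "0 0 0 0" --pt "0 0 0 0"

```text
t: 26.9
ee_pos: [618.9, -82.2, 71.7]
orientation: [-1.177, -1.258, 1.258]
ft_force: [0.9, 0.3, -2.4]
width: 13.7
```

Call:
arm_command --pt "1 0 0 0" --pt "1 0 0 0" --pt "1 0 0 0" --pt "0 0 0 0" --pt "0 0 0 0"

```text
t: 27.32
ee_pos: [618.9, -81.2, 71.7]
orientation: [-1.179, -1.257, 1.26]
ft_force: [0.6, -9.5, -3.2]
width: 13.5
```

Call:
arm_command --pt "-2 0 0 0" --pt "0 0 0 0" --pt "0 0 0 0" --pt "0 0 0 0" --pt "0 0 0 0" --pt "0 0 0 0" --pt "0 -15 0 0" --pt "0 -25 0 0" --pt "0 -30 0 0" --pt "0 -30 0 0" --pt "0 -30 0 0" --pt "0 -30 0 0" --pt "0 0 0 0" --gripper 50

```text
t: 28.4
ee_pos: [622.1, -81.6, 238.3]
orientation: [-1.186, -1.265, 1.255]
ft_force: [1.1, -0.1, 0.1]
width: 43.6
```

```bash
python3 - <<'E'
from h import *
ct=cam('top'); get_image('top')
mt=mask('top','iris',(619,-81),ct,50)
if mt is not None: print('iris',fit('iris',[(ct,mt)],[619,-81,1.63],15))
mt=mask('top','screen',(506,-73),ct); v,e=fit('screen',[(ct,mt)],[506,-73,.31]); print(v,e)
plan(v[0],v[1],235,v[2])
p,M,o=tool(); print(p)
E
```

```text
[512.101 -58.258   0.638] 0.809
shift [ 29.8  -3.5 104.7] |109| turn 0.999 (q6 -1.79)
[618.4995914  -81.05980233 231.43311923]
```

Call:
arm_command --pt "0 -10 0 0.1204" --pt "0 -10 0 0.1204" --pt "0 0 0 0.1204" --pt "0 0 0 0.1204" --pt "0 0 0 0.1204" --pt "0 0 0 0.1204" --pt "0 0 0 0.1204" --pt "0 0 0 0.1204" --pt "0 0 0 0.1204" --pt "0 0 0 0.1204" --pt "0 0 0 0.1204" --pt "-26 0 10.5 0" --pt "-26 0 10.5 0" --pt "-26 0 10.5 0" --pt "-26 0 10.5 0" --pt "0 0 0 0" --pt "0 0 0 0" --gripper 70

```text
t: 29.97
ee_pos: [505.4, -73.0, 250.4]
orientation: [-1.556, -0.243, 0.247]
ft_force: [0.9, 0.2, 1.0]
width: 61.2
```

```bash
python3 - <<'E'
from h import *
p,M,o=tool(); print(p,np.arctan2(M[1,0],M[0,0]),o['width'])
im=get_image('wrist'); c=cam('wrist'); cv2.imwrite('pics/w11c.png',cv2.resize(im[60:360,120:520],(800,600)))
m=mask('wrist','screen',(506,-73),c)
v,e=fit('screen',[(c,m)],[506,-73,.31]); print(v,e,((np.array([v[0],v[1],0])-p)@M).round(1))
E
```

```text
[505.37666895 -73.03170261 250.35899417] 0.3124806530827624 61.18227286487413
[ 5.10643e+02 -7.16050e+01  3.12000e-01] 0.096 [  6.1 250.3  -0.6]
```

View pics/w11c.png

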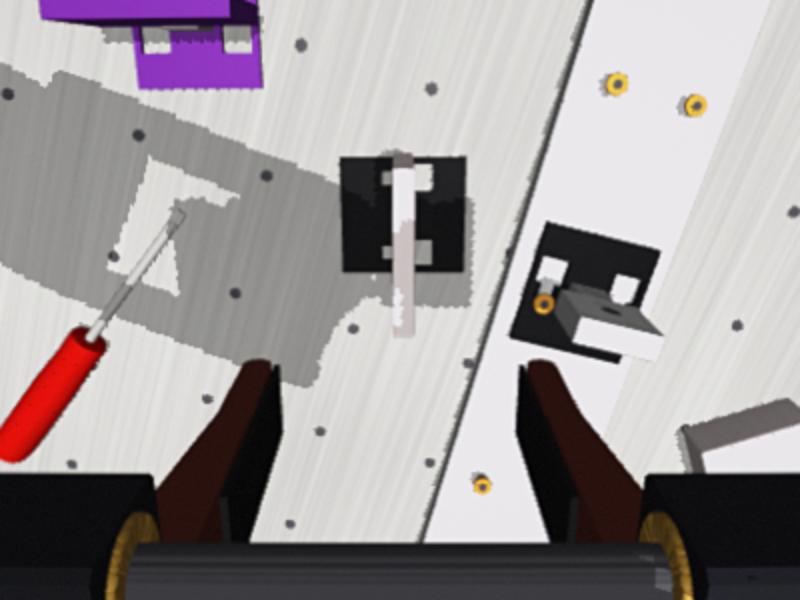

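```bash
python3 -c "
from h import *
p,M,o=tool(); c=cam('wrist')
T=lambda px,z:((p2w(None,np.array(px)/2+[120,60]-.25,z,c)-p)@M)[:,[0,2]].round(1).tolist()
print(T([[340,158],[465,157],[464,271],[343,271]],5)); print(T([[392,167],[413,167],[393,337],[414,337]],92))
"
```

```text
[[-31.9, 33.8], [38.8, 34.3], [40.1, -33.0], [-31.9, -33.0]]
[[-1.7, 41.0], [7.6, 41.0], [-1.5, -39.9], [8.5, -39.9]]
```

Call:
arm_command --pt "2.2 0 0 0" --pt "0 25 0 0" --pt "0 25 0 0" --pt "0 25 0 0" --pt "0 25 0 0" --pt "0 25 0 0" --pt "0 25 0 0" --pt "0 15 0 0" --pt "0 10 0 0" --pt "0 5 0 0" --pt "0 0 0 0" --pt "0 0 0 0"

```text
t: 31.07
ee_pos: [509.8, -72.7, 72.0]
orientation: [-1.557, -0.246, 0.245]
ft_force: [0.9, -0.1, -0.3]
width: 61.3
```

Call:
arm_command --pt "0 0 0 0" --pt "0 0 0 0" --pt "0 0 0 0" --pt "0 0 0 0" --pt "0 0 0 0" --pt "0 0 0 0" --pt "0 0 0 0" --pt "0 0 0 0" --gripper 0

```text
t: 31.73
ee_pos: [508.9, -72.6, 71.7]
orientation: [-1.557, -0.245, 0.246]
ft_force: [-0.9, -0.1, 1.3]
width: 11.6
```

```bash
python3 -c "
from h import *
p,M,o=tool(); print(p,np.arctan2(M[1,0],M[0,0]),o['width'],o['ft_force'])"
```

```text
[508.92622566 -72.59783138  71.71446307] 0.3126740613998747 11.592839185581553 [-0.94670505 -0.05073531  1.28541903]
```

Call:
arm_command --pt "0 -15 0 0" --pt "0 -28 0 0" --pt "0 -28 0 0" --pt "0 -28 0 0" --pt "0 -20 0 0" --pt "0 0 0 -0.1201" --pt "0 0 0 -0.1201" --pt "0 0 0 -0.1201" --pt "0 0 0 -0.1201" --pt "0 0 0 -0.1201" --pt "0 0 0 -0.1201" --pt "0 0 0 -0.1201" --pt "0 0 0 -0.1201" --pt "0 0 0 -0.1201" --pt "0 0 0 -0.1201" --pt "0 0 0 -0.1201" --pt "0 0 0 0" --pt "0 0 0 0"

```text
t: 33.23
ee_pos: [508.8, -72.6, 190.5]
orientation: [-1.18, -1.252, 1.253]
ft_force: [-0.4, -0.1, -1.6]
width: 9.6
```

```bash
python3 -c "
from h import *
p,M,o=tool(); print(p,np.arctan2(M[1,0],M[0,0]),o['width'],o['ft_force'])
plan(628,-224,170,1.635)"
```

```text
[508.83074239 -72.55702897 190.46101   ] 1.6300183735546945 9.55197433117636 [-0.40220671 -0.05453244 -1.57351354]
shift [-158.2   20.4 -110. ] |194| turn -0.005 (q6 -1.79)
```

Call:
arm_command --pt "-22.6 0 -15.7 -0.005" --pt "-22.6 0 -15.7 0" --pt "-22.6 0 -15.7 0" --pt "-22.6 0 -15.7 0" --pt "-22.6 0 -15.7 0" --pt "-22.6 0 -15.7 0" --pt "-22.6 0 -15.7 0" --pt "0 20 0 0" --pt "0 20 0 0" --pt "0 20 0 0" --pt "0 15 0 0" --pt "0 0 0 0" --pt "0 0 0 0" --pt "0 0 0 0"

```text
t: 34.4
ee_pos: [629.9, -223.3, 116.5]
orientation: [-1.178, -1.259, 1.258]
ft_force: [-0.5, -0.3, -1.2]
width: 9.7
```

```bash
python3 - <<'E'
from rail import *
p,M,o=tool(); print(p,np.arctan2(M[1,0],M[0,0]),o['width'],o['ft_force'])
im=get_image('wrist'); c=cam('wrist'); cv2.imwrite('pics/w12c.png',cv2.resize(im[110:350,210:430],(733,800))[:600])
S=screws(im,c); print(((S-p)@M)[:,[0,2]].round(1))
E
```

```text
[ 629.88873565 -223.25201983  116.48725905] 1.6372642978012122 9.71537584037997 [-0.53792996 -0.32287046 -1.20949765]
[[134.   21.6]
 [ 11.2  19.2]
 [133.7 -22.6]]
```

View pics/w12c.png

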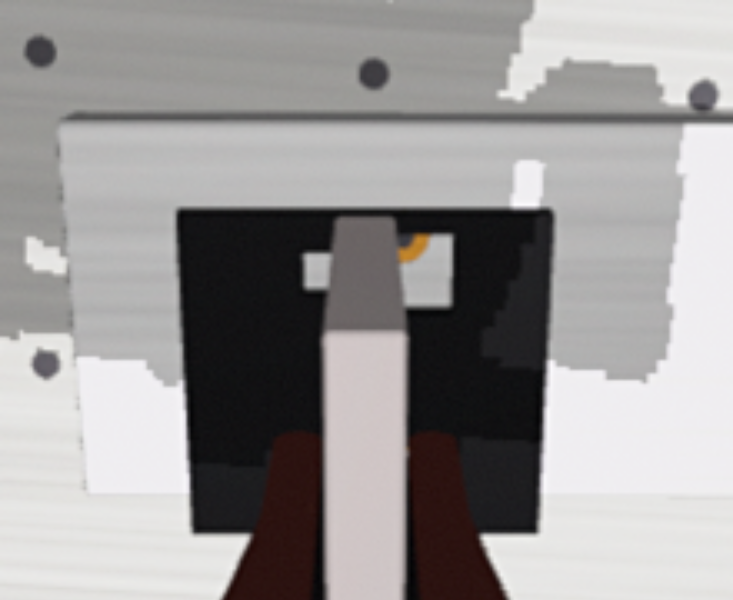

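```bash
python3 -c "
from h import *
p,M,o=tool(); c=cam('wrist'); zf=p[2]-71.7
T=lambda px,z:((p2w(None,np.array(px)/3.3333+[210,110]-.35,z,c)-p)@M)[:,[0,2]].round(1).tolist()
print('foot',T([[178,209],[553,209],[538,532],[192,532]],zf+5)); print('open top',T([[453,234],[453,307]],zf+5),T([[452,307]],zf));print('slot',T([[303,254]],zf+5),T([[303,290]],zf));print('screw',T([[403,236]],25))
"
```

```text
foot [[-34.4, 33.9], [36.7, 33.9], [37.0, -34.9], [-35.0, -34.8]]
open top [[17.8, 29.0], [18.2, 14.4]] [[18.4, 12.8]]
slot [[-10.9, 25.1]] [[-11.3, 16.3]]
screw [[9.2, 22.2]]
```

Call:
arm_command --pt "-0.8 6 0.8 0" --pt "0 6 0 0" --pt "0 4 0 0" --pt "0 3 0 0" --pt "0 3 0 0" --pt "0 2 0 0" --pt "0 0 0 0" --pt "0 0 0 0"

```text
t: 35.12
ee_pos: [628.6, -223.9, 91.5]
orientation: [-1.176, -1.259, 1.259]
ft_force: [-0.3, -0.4, -0.9]
width: 9.9
```

Call:
arm_command --pt "0 1.5 0 0" --pt "0 1.5 0 0" --pt "0 0 0 0" --pt "0 0 0 0"

```text
t: 35.45
ee_pos: [628.6, -223.9, 88.6]
orientation: [-1.176, -1.259, 1.259]
ft_force: [0.2, 0.2, -1.3]
width: 9.9
```

Call:
arm_command --pt "0 1 0 0" --pt "0 0.5 0 0" --pt "0 0 0 0" --pt "0 0 0 0"

```text
t: 35.78
ee_pos: [628.6, -223.9, 87.1]
orientation: [-1.176, -1.259, 1.259]
ft_force: [-0.1, -0.1, -1.8]
width: 9.6
```

Call:
arm_command --pt "2 0 0 0" --pt "2 0 0 0" --pt "2 0 0 0" --pt "2 0 0 0" --pt "2 0 0 0" --pt "0 0 0 0" --pt "0 0 0 0"

```text
t: 36.37
ee_pos: [627.9, -213.8, 87.2]
orientation: [-1.176, -1.259, 1.259]
ft_force: [0.5, -0.6, -1.5]
width: 9.6
```

Call:
arm_command --pt "2 0 0 0" --pt "2 0 0 0" --pt "2 0 0 0" --pt "1 0 0 0" --pt "0 0 0 0" --pt "0 0 0 0"

```text
t: 36.87
ee_pos: [627.5, -206.9, 87.2]
orientation: [-1.176, -1.259, 1.259]
ft_force: [0.6, 0.5, -1.5]
width: 10.0
```

Call:
arm_command --pt "1 0 0 0" --pt "1 0 0 0" --pt "1 0 0 0" --pt "0 0 0 0" --pt "0 0 0 0"

```text
t: 37.28
ee_pos: [627.5, -205.8, 87.2]
orientation: [-1.179, -1.259, 1.261]
ft_force: [-0.4, -7.4, -4.5]
width: 10.1
```

Call:
arm_command --pt "-2 0 0 0" --pt "0 0 0 0" --pt "0 0 0 0" --pt "0 0 0 0" --pt "0 0 0 0" --pt "0 0 0 0" --pt "0 -15 0 0" --pt "0 -25 0 0" --pt "0 -30 0 0" --pt "0 -30 0 0" --pt "0 -30 0 0" --pt "0 -30 0 0" --pt "-20 -20 35 0" --pt "-20 -20 35 0" --pt "-20 -20 35 0" --pt "-20 0 35 0" --pt "0 0 0 0" --pt "0 0 0 0" --gripper 50

```text
t: 38.78
ee_pos: [499.4, -291.3, 304.5]
orientation: [-1.18, -1.258, 1.257]
ft_force: [-0.2, -0.1, 0.5]
width: 43.6
```

```bash
python3 - <<'E'
from h import *
p,M,o=tool(); print(p,o['ft_force'],o['width'])
t=get_image('top'); ct=cam('top')
for n,near,z,a in(('iris',(619,-81),15,1.634),('screen',(627,-206),15,1.634),('module',(611,230),18,.16)):
    m=mask('top',n,near,ct,z+40)
    if m is not None: print(n,fit(n,[(ct,m)],[*near,a],z))
for n,z in(('clamp_knob',64),('clamp_hinge',50)):
    for r in tip_of('top',n)[:1]: print(n,r['conf'],p2w(None,r['at'],z,ct)[0].round(1))
w=get_image('wrist')
b=cv2.resize(t[150:260,200:460],(780,330),interpolation=cv2.INTER_CUBIC); s=get_image('scene')
cv2.imwrite('pics/fin.png',np.vstack([b,cv2.resize(s[110:320,190:400],(780,780))[:0],cv2.resize(s[110:330,190:700][:, :460],(552,270))[:, :552] if 0 else cv2.copyMakeBorder(cv2.resize(s[115:325,190:400],(270,270)),0,0,0,510,cv2.BORDER_CONSTANT)]))
f=cv2.imread('pics/fin.png'); f[330:600,280:712]=cv2.resize(w,(432,270)); cv2.imwrite('pics/fin.png',f)
E
```

```text
[ 499.36027151 -291.28540797  304.53245208] [-0.19353508 -0.05983687  0.53098484] 43.55403959350439
iris (array([619.739, -82.352,   1.641]), np.float64(0.156))
screen (array([ 627.09 , -208.232,    1.651]), np.float64(0.119))
clamp_knob 0.77 [616.9 202.8  64. ]
clamp_hinge 0.83 [600.1 274.7  50. ]
```

View pics/fin.png

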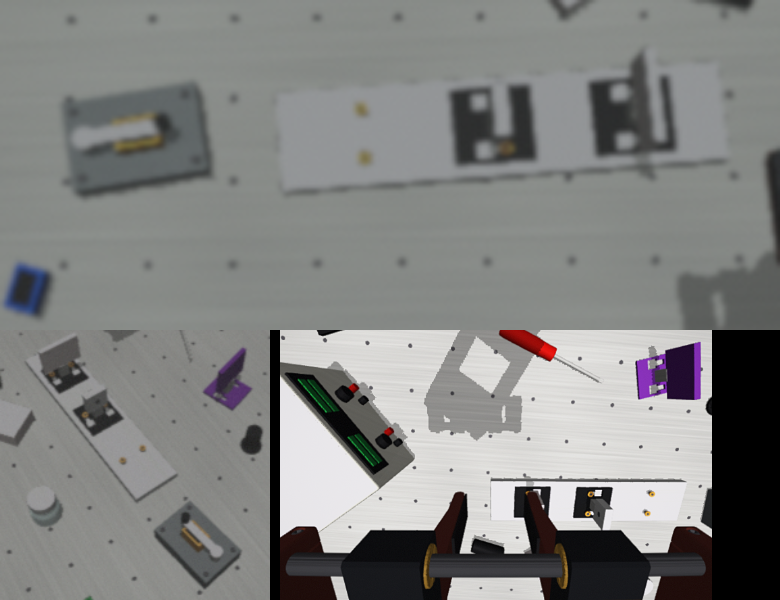

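The clamp is shut over the module, and the iris and screen are on stations 2 and 3 with their openings empty and screws in the slots. The arm is clear, so I'm handing in.

```bash
python3 -c "
from workcell import *
print(close_job())"
```

```text
the job is handed in; nothing more can be done
None
```

The job is handed in at about 39 s of robot time. The brass module was set in the pocket with the lever open, and then the lever was swung to its stop. The iris is on station 2 and the screen on station 3, both slid to the stop. There is no lens on the table, so station 1 is empty.

**Checks that agreed**
- **Clamp:** a wrist view after shutting put it about 0.01 rad from shut. An earlier look, taken while still pushing the lever, read −0.05 rad.
- **Stops:** each carrier came up against its stop with a clear push-back (9.5 N for the iris, 7.4 N for the screen). Their measured home positions are 125 mm apart.
- **Last pictures:** both carriers sit on their stations and the lever lies over the module.

**Checks that failed or disagreed**
- The overhead fit for the carriers is 1–2.5 mm off the arm's readings. I put this down to camera calibration error.
- The last overhead look did not find the module, so its seating rests on the wrist fit after release and the final pictures.
- The overhead camera's last points for the lever pivot and knob give roughly 0.07 rad from shut. That is inside the 0.1 rad limit but looser than the wrist reading.

The screen was knocked about 4 cm aside during the run, so I measured it again before picking it up. I touched none of the other things on the bench. No verdict was reported.

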